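# Fit the right hub nut to the slide spinner

### The job

One of the three hexagonal steel nuts on the worktop belongs on the spindle of the small white slide spinner: the small one will not pass over the spindle, the large one drops loosely past the cross pin, and the right one has two slots that let the pin through and lands that then catch under it. Lower the right nut over the spindle with its slots in line with the cross pin until it sits on the hub, turn it about a quarter turn clockwise (seen from above) so that it is locked under the pin, and let go. Leave the other two nuts standing on the worktop and do not knock the petri dish, the eyepiece or the filter cube about.

Things in the scene. Friction and masses are not known exactly. Their poses are not given: they have to be found in the camera images.
- hub_nut: The right nut: plain steel hexagon, 46 mm across flats, 53 across corners, 30 tall, 0.12 kg, standing with its open cup upward. Origin: centre of its underside, z up. x: along the slot in its floor, towards a corner. Outer flats face 30, 90, 150, 210, 270 and 330 degrees counterclockwise from x. Half a turn leaves it the same.
- nut_floor (a point): Centre of the right nut's floor, at its top, 11.5 mm above the underside; axes as the nut's. The floor has an 18 mm round bore and a slot along x, 12 mm wide, 34 long; above it is an open cup 34 mm across. Once the cross pin is through the slot and the nut on the hub, the nut turns about 95 degrees clockwise from above (15 the other way) until inner stops meet the pin.
- small_nut: A wrong nut: the same kind, 38 mm across flats, 30 mm tall, floor 11.5 mm thick with a plain round 9 mm bore, so that it only perches on the spindle's tip. Origin: centre of its underside, z up.
- large_nut: A wrong nut: the same kind, 54 mm across flats, 30 mm tall, with a plain round 33 mm bore that passes the cross pin without catching. Origin: centre of its underside, z up.
- spinner: Slide spinner: low white round housing, 140 mm across, fixed to the worktop, with a locked aluminium rotor disc (114 mm across, top 40 mm above the worktop) carrying four small slides (to 44 mm high), and the steel hub and spindle in the middle. Origin: centre of its underside at worktop height, z up, x away from its front panel, along the cross pin.
- spindle (a point): Centre of the hub's flat top (48 mm across, 46 mm above the worktop), on the spindle's axis, where the nut's underside must sit; z up, x along the cross pin. Spindle: 14 mm diameter to 25 mm above this point, then tapering to 6 mm at its tip 38 mm above it.
- cross_pin (a point): Centre of the brass cross pin through the spindle, 17.5 mm above the hub's top: 6 mm thick, 26 mm long, level, along this point's x axis. Spindle and pin do not turn. A nut goes down when its slot is in line with the pin within about 10 degrees.
- petri: A bystander: milky white petri dish 57 mm across, 14 mm high, loose. Origin: centre of its underside.
- eyepiece: A bystander: black microscope eyepiece 50 mm across, 56 mm high, loose, standing. Origin: centre of its underside.
- filter_block: A bystander: black filter cube 34 x 39 x 35 mm with a purple window on top, loose. Origin: centre of its underside.
Things that resemble listed ones, but are neither listed nor needed, are in the scene too. Leave any brown or orange look-alike of the hub_nut alone.

How it is judged:
By the outcome, as a careful person would: the job done as asked, in the order asked, and still so for the second after the job is handed in, with the robot touching nothing.
It also fails if it takes over 45 s, if anything falls off the work surface, if the arm or the gripper's body presses on something with over 40 N, if the wrist force passes 120 N, or if a joint passes its speed limit or range.

### The arm

A 7-joint arm with a two-finger parallel gripper is mounted at the origin on a cart in front of the work surface, level with it; the furniture and walls round the work are solid. World frame = base frame: x ahead of the robot, y to its left, z up, the work surface at z = 0. Lengths are in m, angles in rad, forces in N, time in s.
With the tool pointing down it reaches from about 0.35 to 0.9 m from the base axis. Payload 8.1 kg.
Tool frame: the origin (TCP) lies midway between the tips of the shut fingers; the grasp point (between the pads) lies 19 mm behind it; x points along the fingers, z is the direction in which the jaws open and shut, and the axes are right-handed (so a half turn about x gives the same grasp; the last joint's range is limited). The gripper opens to 85 mm and grips with 20 to 120 N. Pads are 22 mm wide; open, the fingers measure 114 mm over their backs; the gripper's body (76 mm by 85 mm) begins 54 mm behind the grasp point. The pads swing forward as they close: fully open they stand 13 mm farther back than shut.
Start: joints at [1.069, 0.434, 0.025, 1.573, -0.012, 1.134, -0.075], TCP at [0.243, -0.576, 0.199] pointing down, gripper open.
Joint ranges: [-2.62, 2.62], [-0.44, 2.09], [-1.27, 1.32], [0.08, 2.57], [-1.32, 4.46], [0.12, 2], [-2.74, 2.74]. Speed limits (rad/s): [2.22, 2.22, 3.01, 3.01, 3.14, 3.14, 3.14].

### API

Orientations are given as a 3x3 rotation matrix whose columns are the frame's x, y, z axes.
In Python, from workcell import manip gives the robot as it stands.
- The arm moves only by the tool step_arm, never from a script. Its argument "series" is a list of rows, each an object of numbers: "x", "y", "z": the shift along the tool's x, y, z in m; "rx", "ry", "rz": the turn, a rotation vector about the tool's x, y, z in degrees; "claw": the closure, from 0 (fully open) to 1 (shut). A call has 1 to 8 rows; each row is the pose to reach, as a shift and turn from the pose commanded when the call began, along the tool's axes at that moment; what a row does not reach only later rows make up. A row lasts 1/12 s, in which the tool goes at most 41.7 mm and 7.16 degrees, less where a joint would pass 70% of its speed; a pose out of reach is approached as far as the arm can. A call with a gripper value outside its range is refused whole. The fingers move at their own pace and stop on an object; "force" is the grip in N (left out, the last holds). Time passes only in rows, so rows that repeat a pose let the fingers close. It gives the time, the measured TCP pose, the force and the opening at its end, in the units of the state.
- manip.get_state(): the state, without advancing time (a new reading comes with each control period).
- manip.camera(name): name is "scene" or "top"; returns (picture, depth): 480x640x3 uint8, red, green, blue; 480x640 float32, m along the optical axis (not along the pixel's ray), 0 where there is no reading.
- manip.camera_params(name): a dict with "vfov" (degrees; the focal length in pixels is half the picture's height over the tangent of half this angle, whatever the lens; pixels are square), "cx", "cy" (the principal point, pixels), "k1" (the pictures are not rectified: a ray, as slopes to the right and down, at radius r is drawn at 1 + k1 r^2 times it, then the intrinsics apply), "extrinsics" (4x4, takes a point from camera to world coordinates). Camera axes: x right, y down, z forward; pixel columns grow to the right and rows downward; lengths in m; the calibration is good to about 2 mm. A picture is of the moment at which its call begins. camera_params takes no time and is no camera call.
- manip.hand_in(): hands the job in, once; it reports no verdict.
The state is a dict: "clock": time; "joints": joint angles; "qd": joint speeds; "effort": joint torques, N m; "ee_pos": TCP position; "eef_rot": TCP orientation; "force": force on the tool from outside, world axes, zero at the start; "ft_torque": the same for the moment, N m; "finger_gap": finger opening in m.
Only numpy, scipy, OpenCV 4.12 (cv2) and the standard library are available. Lean on these libraries where they do the work, as an engineer would, in place of code of your own. Each camera call takes 0.05 s, during which the arm holds its last target.

## Working session

There is one attempt and no reset: what is moved stays moved. The work goes in short steps, Python scripts to look and compute and a tool call to move; the robot and the scene stay as the last step left them, time stands still between calls to the robot, and variables do not carry over. Pictures are saved under pics/ and viewed, and the job is handed in when it is done.

Besides the shell and the picture viewer there is one more tool, called after "Emit:" as a command line: name --argument value ..., lists and objects as JSON in quotes. step_arm: Moves the arm, as the interface text tells. Its arguments: {"type":"object","properties":{"series":{"type":"array","items":{"type":"object","properties":{"x":{"type":"number"},"y":{"type":"number"},"z":{"type":"number"},"rx":{"type":"number"},"ry":{"type":"number"},"rz":{"type":"number"},"claw":{"type":"number"}}}},"force":{"type":"number"}},"required":["series"]}

```bash
mkdir -p pics; ls
cat > h.py <<'E'
import numpy as np, cv2
from workcell import manip
def grab(n,tag):
    p,d=manip.camera(n); cv2.imwrite(f'pics/{tag}.png',p[:,:,::-1]); np.save(f'{tag}_d.npy',d); np.save(f'{tag}.npy',p); return p,d
def par(n):
    c=manip.camera_params(n); f=240/np.tan(np.radians(c['vfov']/2)); return f,c['cx'],c['cy'],c['k1'],np.array(c['extrinsics'])
def ray(n,u,v):
    f,cx,cy,k1,E=par(n); x=np.array([(u-cx)/f,(v-cy)/f]); s=x.copy()
    for _ in range(30): s=x/(1+k1*(s@s))
    return E[:3,3],E[:3,:3]@np.array([s[0],s[1],1.])
def onplane(n,u,v,z):
    o,d=ray(n,u,v); return o+d*(z-o[2])/d[2]
def withdepth(n,u,v,D):
    o,d=ray(n,u,v); return o+d*D[int(round(v)),int(round(u))]
def proj(n,P):
    f,cx,cy,k1,E=par(n); q=E[:3,:3].T@(np.array(P)-E[:3,3]); s=q[:2]/q[2]; s=s*(1+k1*(s@s)); return s*f+[cx,cy]
E
python3 - <<'E'
from h import *
for n in('scene','top'):
    grab(n,n+'0'); print(manip.camera_params(n))
print(manip.get_state())
E
```

```text
pics
{'vfov': 52.02474095863951, 'cx': 323.71427325428317, 'cy': 239.32984942477677, 'k1': -0.07724213848402042, 'extrinsics': array([[-0.85542312, -0.21972975,  0.46900973,  0.07116722],
       [-0.51791721,  0.35658535, -0.77756585,  0.88405612],
       [ 0.00361235, -0.90805601, -0.41883317,  0.47776006],
       [ 0.        ,  0.        ,  0.        ,  1.        ]])}
{'vfov': 42.51127233720544, 'cx': 329.08726267951283, 'cy': 240.0761684697715, 'k1': -0.013070486584081246, 'extrinsics': array([[ 0.01267578, -0.99427095,  0.1061348 ,  0.39701315],
       [-0.99991622, -0.01288258, -0.00126304,  0.15877324],
       [ 0.00262309, -0.1061099 , -0.99435095,  1.24500527],
       [ 0.        ,  0.        ,  0.        ,  1.        ]])}
{'clock': 0.1, 'joints': array([ 1.06942097,  0.43518265,  0.02499747,  1.57401253, -0.01159634,
        1.13398883, -0.07511169]), 'qd': array([ 3.84039004e-07, -2.23646513e-03, -8.87108153e-04, -2.27818623e-03,
       -6.40877211e-04,  1.16676828e-03,  4.25920613e-04]), 'effort': array([ 3.96919961e-03, -6.71752810e+01,  1.02816850e+00, -3.16900027e+01,
        1.58058229e-02,  7.22392622e-03,  4.48639048e-05]), 'ee_pos': array([ 0.24242058, -0.57552859,  0.19868404]), 'eef_rot': array([[-6.92670486e-04,  9.21576472e-01,  3.88196246e-01],
       [ 1.26971883e-03,  3.88196837e-01, -9.21575609e-01],
       [-9.99998954e-01, -1.45448143e-04, -1.43903549e-03]]), 'force': array([ 0.50705898, -0.26176297, -0.13052023]), 'ft_torque': array([ 0.0210464 , -0.05603548,  0.02501195]), 'finger_gap': 0.08554855193265155}
```

View pics/scene0.png

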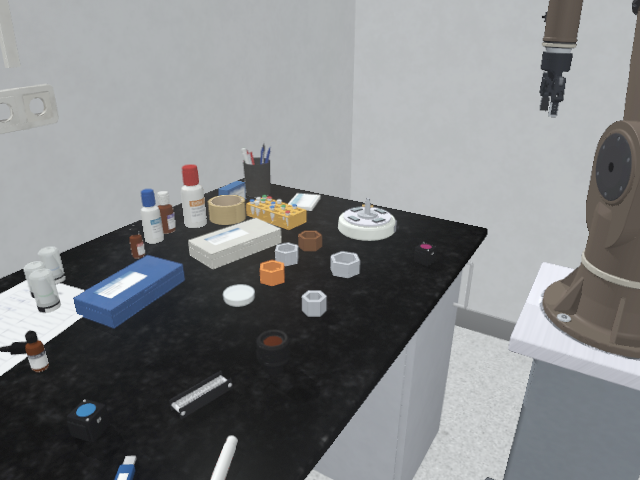

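View pics/top0.png

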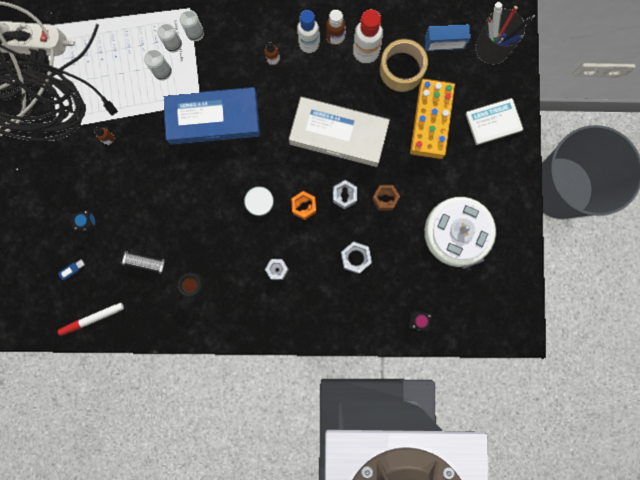

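The top view shows three steel nuts: (345,194), (356,257) and (277,269). The look-alikes are orange (304,205) and brown (386,197), and the spinner is at (461,231). I'll enlarge the nuts and the spinner.

Run:
```python
from h import *
p=np.load('top0.npy')[:,:,::-1]
def c(u,v,h,s): return cv2.resize(p[v-h:v+h,u-h:u+h],(s,s),interpolation=cv2.INTER_CUBIC)
a=np.hstack([c(345,194,20,260),c(356,257,20,260),c(277,269,20,260)])
b=np.hstack([c(461,231,40,320),c(461,231,18,320)])
cv2.imwrite('pics/crA.png',a);cv2.imwrite('pics/crB.png',b)
```

```text
(no output)
```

View pics/crA.png

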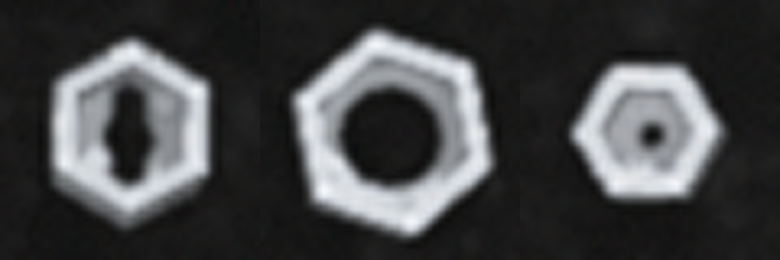

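View pics/crB.png

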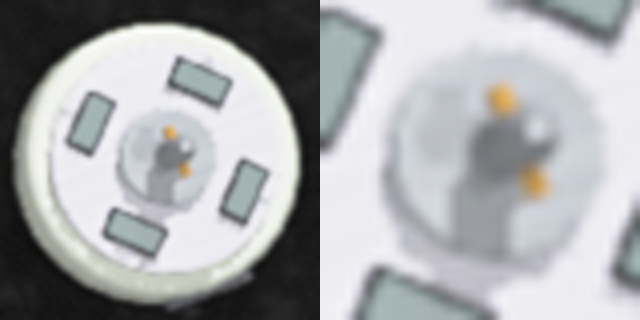

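```bash
cat > m.py <<'E'
from h import *
p=np.load('top0.npy'); d=np.load('top0_d.npy'); g=cv2.cvtColor(p,cv2.COLOR_RGB2GRAY)
def hexfit(u,v,h=20,thr=165):
    s=8; c=cv2.resize(g[v-h:v+h,u-h:u+h],None,fx=s,fy=s,interpolation=cv2.INTER_CUBIC)
    m=(c>thr).astype(np.uint8); cs,_=cv2.findContours(m,cv2.RETR_EXTERNAL,cv2.CHAIN_APPROX_NONE)
    k=cv2.convexHull(max(cs,key=cv2.contourArea))[:,0]
    px=(k+0.5)/s-0.5+[u-h,v-h]
    return np.array([onplane('top',*q,0.03)[:2] for q in px])
for n,(u,v) in dict(right=(345,194),large=(356,257),small=(277,269)).items():
  for t in (110,140,165):
    P=hexfit(u,v,thr=t).astype(np.float32)
    # support widths by direction
    A=np.radians(np.arange(0,180,1)); D=np.c_[np.cos(A),np.sin(A)]; pr=P@D.T; w=pr.max(0)-pr.min(0)
    f=sum(np.roll(w,-60*i)*1 for i in range(3)); k=int(np.argmin(f[:60]))
    mid=(pr.max(0)+pr.min(0))/2
    idx=[k,k+60,k+120]; ctr=np.linalg.lstsq(D[idx],mid[idx],rcond=None)[0]
    print(n,t,'flat normal',k,'widths',w[idx].round(4),'ctr',ctr.round(4),'maxw',w.max().round(4))
# scale of depth on things
for u,v in [(345,181),(356,245),(277,260),(345,194),(461,215),(300,250)]: print((u,v),withdepth('top',u,v,d).round(4))
# slot dark blob
u,v,h,s=345,194,12,8
c=cv2.resize(g[v-h:v+h,u-h:u+h],None,fx=s,fy=s,interpolation=cv2.INTER_CUBIC)
for t in(60,80,95):
  m=(c<t).astype(np.uint8); n,l,st,ce=cv2.connectedComponentsWithStats(m)
  j=l[c.shape[0]//2,c.shape[1]//2]; yx=np.argwhere(l==j)[:,::-1]
  Q=np.array([onplane('top',*((q+.5)/s-.5+[u-h,v-h]),0.0115)[:2] for q in yx[::7]])
  e=np.linalg.eigh(np.cov(Q.T)); a=e[1][:,1]; print('slot',t,j,st[j],Q.mean(0).round(4),np.degrees(np.arctan2(a[1],a[0])).round(1),np.ptp(Q@a))
# pin
u,v,h=461,231,18
c=cv2.resize(p[v-h:v+h,u-h:u+h],None,fx=s,fy=s,interpolation=cv2.INTER_CUBIC).astype(int)
m=((c[:,:,0]-c[:,:,2])>50).astype(np.uint8); n,l,st,ce=cv2.connectedComponentsWithStats(m)
for i in range(1,n):
  if st[i][4]>20:
    px=(ce[i]+.5)/s-.5+[u-h,v-h]; print('pin',st[i][4],px.round(2),onplane('top',*px,0.0655).round(4))
E
python3 m.py
```

```text
right 110 flat normal 30 widths [0.0493 0.0481 0.0503] ctr [0.6209 0.1277] maxw 0.0555
right 140 flat normal 30 widths [0.0477 0.0471 0.0476] ctr [0.6215 0.1275] maxw 0.0535
right 165 flat normal 30 widths [0.0467 0.0463 0.0464] ctr [0.6216 0.1274] maxw 0.0522
large 110 flat normal 42 widths [0.0565 0.0568 0.0569] ctr [0.4939 0.1036] maxw 0.0634
large 140 flat normal 42 widths [0.0555 0.0557 0.0555] ctr [0.4939 0.1035] maxw 0.0624
large 165 flat normal 42 widths [0.0546 0.0548 0.0545] ctr [0.494  0.1035] maxw 0.0614
small 110 flat normal 1 widths [0.0405 0.0406 0.0407] ctr [0.4686 0.261 ] maxw 0.0449
small 140 flat normal 2 widths [0.0396 0.0392 0.0396] ctr [0.4687 0.2609] maxw 0.0436
small 165 flat normal 1 widths [0.0383 0.0382 0.0386] ctr [0.4687 0.261 ] maxw 0.0427
(345, 181) [0.6459 0.1269 0.0307]
(356, 245) [0.5178 0.1038 0.0281]
(277, 260) [0.4857 0.2594 0.0319]
(345, 194) [6.251e-01 1.258e-01 4.000e-04]
(461, 215) [ 0.5786 -0.1023  0.0415]
(300, 250) [0.5088 0.2158 0.0015]
slot 60 3 [  67   42   56  117 4452] [0.6226 0.1274] -179.8 0.029800263713976483
slot 80 3 [  65   37   61  125 5169] [0.6229 0.1273] -178.9 0.031609669659219075
slot 95 3 [  63   32   66  131 5761] [0.6232 0.1272] -178.9 0.03315664201940616
pin 474 [463.03 223.72] [ 0.558  -0.1009  0.0655]
pin 427 [466.71 233.08] [ 0.5399 -0.1078  0.0655]
```

The measured flats of about 46.5, 54.6 and 38.3 mm identify (345,194) as the right nut. It has a slot along world x, and its flats sit at 30, 90 and 150°. Next I'll measure the spindle's centre and check it in the second view.

Run:
```python
from h import *
p=np.load('scene0.npy')[:,:,::-1]
a=cv2.resize(p[190:245,330:405],None,fx=8,fy=8,interpolation=cv2.INTER_CUBIC)
cv2.imwrite('pics/crC.png',a)
P=np.load('top0.npy');d=np.load('top0_d.npy')
# housing: white against black in top
g=cv2.cvtColor(P,cv2.COLOR_RGB2GRAY)
m=(g>120).astype(np.uint8); m[:,:415]=0;m[:,505:]=0;m[:190]=0;m[280:]=0
cs,_=cv2.findContours(m,cv2.RETR_EXTERNAL,cv2.CHAIN_APPROX_NONE); k=max(cs,key=cv2.contourArea)[:,0]
# rotor via depth: heights
pts=[]
for v in range(190,275):
  for u in range(420,502):
    if d[v,u]>0: pts.append(np.r_[withdepth('top',u,v,d),u,v])
pts=np.array(pts); z=pts[:,2]
print(np.histogram(z,bins=np.arange(-.005,.1,.005)))
for lo,hi in((.07,.1),(.043,.05),(.036,.05)):
  s=pts[(z>lo)&(z<hi)]; print(lo,len(s),s.mean(0).round(4), s[:,:2].min(0).round(4),s[:,:2].max(0).round(4))
for zz in (0,.02,.03,.035,.04):
  Q=np.array([onplane('top',*q,zz)[:2] for q in k]).astype(np.float32); c,r=cv2.minEnclosingCircle(Q); print('housing',zz,np.round(c,4),r)
for n,lab in(('top',[0.549,-.1044]),('scene',[.549,-.1044])):
  for zz in(.046,.0655,.084): print(n,zz,proj(n,lab+[zz]).round(1))
```

```text
Traceback (most recent call last):
  File "h.py", line 14, in withdepth
    o,d=ray(n,u,v); return o+d*D[int(round(v)),int(round(u))]
        ~~~^^^^^^^
  File "h.py", line 8, in ray
    f,cx,cy,k1,E=par(n); x=np.array([(u-cx)/f,(v-cy)/f]); s=x.copy()
                 ~~~^^^
  File "h.py", line 6, in par
    c=manip.camera_params(n); f=240/np.tan(np.radians(c['vfov']/2)); return f,c['cx'],c['cy'],c['k1'],np.array(c['extrinsics'])
ValueError: time passes only in moves, steps and waits
```

View pics/crC.png

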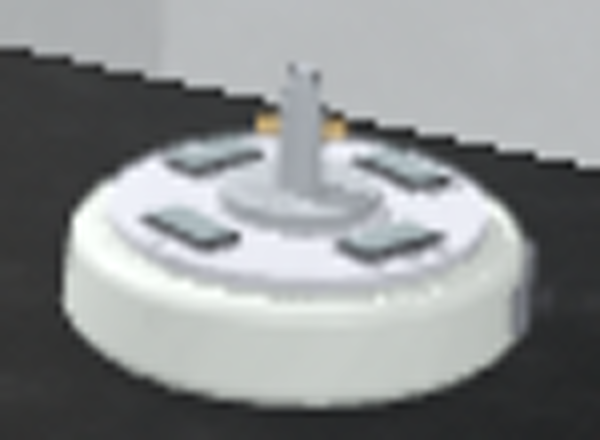

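```bash
python3 - <<'E'
import re
s=open('h.py').read()
s=s.replace("def par(n):\n","_C={}\ndef par(n):\n    if n not in _C: _C[n]=_par(n)\n    return _C[n]\ndef _par(n):\n")
open('h.py','w').write(s)
E
cat > m2.py <<'E'
from h import *
P=np.load('top0.npy');d=np.load('top0_d.npy')
g=cv2.cvtColor(P,cv2.COLOR_RGB2GRAY)
m=(g>120).astype(np.uint8); m[:,:415]=0;m[:,505:]=0;m[:190]=0;m[280:]=0
cs,_=cv2.findContours(m,cv2.RETR_EXTERNAL,cv2.CHAIN_APPROX_NONE); k=max(cs,key=cv2.contourArea)[:,0]
pts=np.array([np.r_[withdepth('top',u,v,d),u,v] for v in range(190,275) for u in range(420,502) if d[v,u]>0]); z=pts[:,2]
print(np.histogram(z,bins=np.arange(-.005,.1,.005)))
for lo,hi in((.07,.1),(.043,.05),(.036,.05)):
  s=pts[(z>lo)&(z<hi)]; print(lo,len(s),s.mean(0).round(4), s[:,:2].min(0).round(4),s[:,:2].max(0).round(4))
for zz in (0,.02,.03,.035,.04):
  Q=np.array([onplane('top',*q,zz)[:2] for q in k]).astype(np.float32); c,r=cv2.minEnclosingCircle(Q); print('housing',zz,np.round(c,4),r)
for n in('top','scene'):
  for zz in(.046,.0655,.084): print(n,zz,proj(n,[.549,-.1044,zz]).round(1))
# scene pin blobs and rays: back-project pin end pixels onto z=.0635
for x,y in((270,123),(335,127),(302,70),(302,195)):
  print((x,y),onplane('scene',330+(x+.5)/8-.5,190+(y+.5)/8-.5,.0635).round(4))
# cross rays: tip scene vs top
def cross(a,b):
  o1,d1=a;o2,d2=b;s=np.linalg.lstsq(np.c_[d1,-d2],o2-o1,rcond=None)[0];A=o1+d1*s[0];B=o2+d2*s[1];return ((A+B)/2).round(4),np.linalg.norm(A-B)
print('dark tip in top px', )
E
python3 m2.py
```

```text
(array([ 851, 2025,  254,   36,   63,   71,  131,  503,  854, 1406,  634,
         48,    6,    9,   13,   13,    9,   15,    2,    0]), array([-0.005,  0.   ,  0.005,  0.01 ,  0.015,  0.02 ,  0.025,  0.03 ,
        0.035,  0.04 ,  0.045,  0.05 ,  0.055,  0.06 ,  0.065,  0.07 ,
        0.075,  0.08 ,  0.085,  0.09 ,  0.095]))
0.07 39 [ 5.482000e-01 -1.022000e-01  7.810000e-02  4.652308e+02  2.279744e+02] [ 0.5412 -0.1085] [ 0.5587 -0.0978]
0.043 1156 [ 5.473000e-01 -1.024000e-01  4.550000e-02  4.616644e+02  2.305407e+02] [ 0.4914 -0.1565] [ 0.6043 -0.0484]
0.036 2730 [ 5.472000e-01 -1.030000e-01  4.240000e-02  4.615934e+02  2.307993e+02] [ 0.4819 -0.1663] [ 0.6115 -0.0378]
housing 0 [ 0.5525 -0.1085] 0.07260238379240036
housing 0.02 [ 0.55   -0.1042] 0.07143765687942505
housing 0.03 [ 0.5486 -0.1021] 0.07089900970458984
housing 0.035 [ 0.548  -0.1011] 0.07060770690441132
housing 0.04 [ 0.5474 -0.1   ] 0.0703163892030716
top 0.046 [462.7 229.6]
top 0.0655 [464.9 228.4]
top 0.084 [467.1 227.2]
scene 0.046 [366.3 211.9]
scene 0.0655 [366.6 204.3]
scene 0.084 [366.9 196.9]
(270, 123) [ 0.556  -0.1012  0.0635]
(335, 127) [ 0.5381 -0.1084  0.0635]
(302, 70) [ 0.5685 -0.1475  0.0635]
(302, 195) [ 0.5221 -0.0546  0.0635]
dark tip in top px
```

Run:
```python
import numpy as np,cv2
p=np.load('top0.npy')[:,:,::-1]
cv2.imwrite('pics/crD.png',cv2.resize(p[216:246,446:476],(600,600),interpolation=cv2.INTER_NEAREST))
```

```text
(no output)
```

View pics/crD.png

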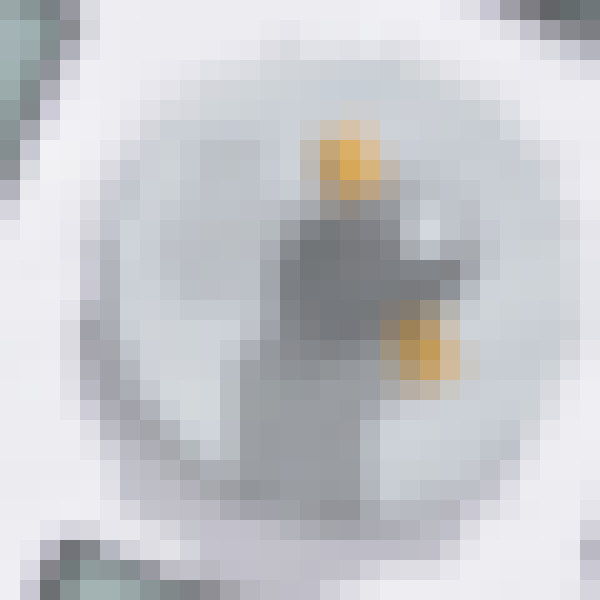

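The slotted nut is at (0.6215, 0.1275), slot along 0°. The spindle is at about (0.5475, −0.1043), with the pin at about 21.5° (20.9° in the top view, 21.9° in the scene view). I'll grasp with the jaws heading 30° so the turn stays inside the wrist range.

```bash
cat > go.py <<'E'
import sys
from h import *
from scipy.spatial.transform import Rotation as R
x,y,z,hd=map(float,sys.argv[1:5])
s=manip.get_state(); M=np.array(s['eef_rot']); a=np.radians(hd)
Z=np.array([np.cos(a),np.sin(a),0]);X=np.array([0,0,-1.]);T=np.c_[X,np.cross(Z,X),Z]
print('pos',s['ee_pos'].round(4),'head',np.degrees(np.arctan2(M[1,2],M[0,2])).round(2),'clock',s['clock'],'F',s['force'].round(1),'gap',round(s['finger_gap'],4))
print('shift',(M.T@(np.array([x,y,z])-s['ee_pos'])).round(4),'turn',R.from_matrix(M.T@T).as_rotvec(degrees=True).round(2),'q',s['joints'].round(2))
E
python3 go.py 0.6215 0.1275 0.15 30
```

```text
pos [ 0.2424 -0.5755  0.1987] head -67.16 clock 0.1 F [ 0.5 -0.3 -0.1] gap 0.0855
shift [ 0.0493  0.6223 -0.5007] turn [-9.716e+01 -7.000e-02 -6.000e-02] q [ 1.07  0.44  0.02  1.57 -0.01  1.13 -0.08]
```

Emit:
step_arm --series '[{"y":0.02,"z":-0.016,"rx":-4},{"y":0.048,"z":-0.039,"rx":-9},{"y":0.076,"z":-0.061,"rx":-14},{"y":0.104,"z":-0.084,"rx":-19},{"y":0.132,"z":-0.106,"rx":-24},{"y":0.16,"z":-0.129,"rx":-30},{"y":0.188,"z":-0.151,"rx":-36},{"y":0.216,"z":-0.174,"rx":-42}]' --force 40

```text
invalid input at $.series[0]: expected keys x, y, z, rx, ry, rz, claw
```

```bash
python3 go.py 0.6215 0.1275 0.15 30
```

```text
pos [ 0.2424 -0.5755  0.1987] head -67.16 clock 0.1 F [ 0.5 -0.3 -0.1] gap 0.0855
shift [ 0.0493  0.6223 -0.5007] turn [-9.716e+01 -7.000e-02 -6.000e-02] q [ 1.07  0.44  0.02  1.57 -0.01  1.13 -0.08]
```

All keys are needed in every row.

Emit:
step_arm --series '[{"x":0,"y":0.02,"z":-0.016,"rx":-4,"ry":0,"rz":0,"claw":0},{"x":0,"y":0.048,"z":-0.039,"rx":-9,"ry":0,"rz":0,"claw":0},{"x":0,"y":0.076,"z":-0.061,"rx":-14,"ry":0,"rz":0,"claw":0},{"x":0,"y":0.104,"z":-0.084,"rx":-19,"ry":0,"rz":0,"claw":0},{"x":0,"y":0.132,"z":-0.106,"rx":-24,"ry":0,"rz":0,"claw":0},{"x":0,"y":0.16,"z":-0.129,"rx":-30,"ry":0,"rz":0,"claw":0},{"x":0,"y":0.188,"z":-0.151,"rx":-36,"ry":0,"rz":0,"claw":0},{"x":0,"y":0.216,"z":-0.174,"rx":-42,"ry":0,"rz":0,"claw":0}]' --force 40

```text
clock: 0.77
ee_pos: [0.3745, -0.3301, 0.1993]
eef_rot: [[-0.0, 0.421, 0.907], [-0.0, 0.907, -0.421], [-1.0, -0.0, -0.0]]
force: [0.6, -0.0, -0.5]
finger_gap: 0.0853
```

```bash
python3 go.py 0.6215 0.1275 0.15 30
```

```text
pos [ 0.3745 -0.3301  0.1993] head -24.87 clock 0.7667 F [ 0.6 -0.  -0.5] gap 0.0853
shift [0.0492 0.5191 0.0316] turn [-5.487e+01 -2.000e-02  0.000e+00] q [ 0.81  0.25 -0.24  1.86  0.07  1.04  0.11]
```

Emit:
step_arm --series '[{"x":0,"y":0.036,"z":0.002,"rx":-5,"ry":0,"rz":0,"claw":0},{"x":0,"y":0.072,"z":0.004,"rx":-10,"ry":0,"rz":0,"claw":0},{"x":0,"y":0.108,"z":0.006,"rx":-15,"ry":0,"rz":0,"claw":0},{"x":0,"y":0.144,"z":0.008,"rx":-20,"ry":0,"rz":0,"claw":0},{"x":0,"y":0.18,"z":0.011,"rx":-25,"ry":0,"rz":0,"claw":0},{"x":0,"y":0.216,"z":0.013,"rx":-30,"ry":0,"rz":0,"claw":0},{"x":0,"y":0.252,"z":0.015,"rx":-35,"ry":0,"rz":0,"claw":0},{"x":0,"y":0.288,"z":0.017,"rx":-40,"ry":0,"rz":0,"claw":0}]'

```text
clock: 1.43
ee_pos: [0.5123, -0.0767, 0.1993]
eef_rot: [[-0.0, -0.26, 0.966], [-0.0, 0.966, 0.26], [-1.0, -0.0, -0.0]]
force: [0.7, 0.1, -0.1]
finger_gap: 0.0856
```

```bash
python3 go.py 0.6215 0.1275 0.12 30
```

```text
pos [ 0.5123 -0.0767  0.1993] head 15.08 clock 1.4333 F [ 0.7  0.1 -0.1] gap 0.0856
shift [0.0792 0.1688 0.1586] turn [-14.92  -0.02   0.  ] q [ 0.44  0.31 -0.5   1.8   0.17  1.07  0.14]
```

Emit:
step_arm --series '[{"x":0,"y":0.025,"z":0.023,"rx":-3,"ry":0,"rz":0,"claw":0},{"x":0,"y":0.05,"z":0.047,"rx":-6,"ry":0,"rz":0,"claw":0},{"x":0,"y":0.075,"z":0.07,"rx":-9,"ry":0,"rz":0,"claw":0},{"x":0.02,"y":0.1,"z":0.094,"rx":-12,"ry":0,"rz":0,"claw":0},{"x":0.04,"y":0.125,"z":0.118,"rx":-14.9,"ry":0,"rz":0,"claw":0},{"x":0.06,"y":0.15,"z":0.141,"rx":-14.9,"ry":0,"rz":0,"claw":0},{"x":0.079,"y":0.169,"z":0.159,"rx":-14.9,"ry":0,"rz":0,"claw":0},{"x":0.079,"y":0.169,"z":0.159,"rx":-14.9,"ry":0,"rz":0,"claw":0}]'

```text
clock: 2.1
ee_pos: [0.621, 0.1319, 0.1159]
eef_rot: [[-0.005, -0.502, 0.865], [0.003, 0.865, 0.502], [-1.0, 0.005, -0.003]]
force: [-1.4, 0.3, -0.7]
finger_gap: 0.0854
```

```bash
python3 go.py 0.6215 0.1275 0.002 30
python3 - <<'E'
from h import *
p,d=grab('scene','s1'); p2,_=grab('top','t1')
a=cv2.resize(p[150:300,230:390,::-1],None,fx=2.5,fy=2.5); b=cv2.resize(p2[130:250,285:405,::-1],(375,375))
b=cv2.resize(b,(375,375)); c=np.zeros((375,775,3),np.uint8); c[:,:400]=a; c[:,400:]=b; cv2.imwrite('pics/c1.png',c)
E
```

```text
pos [0.621  0.1319 0.1159] head 30.1 clock 2.1 F [-1.4  0.3 -0.7] gap 0.0854
shift [ 0.1139 -0.0046 -0.0014] turn [ 0.1  -0.19 -0.29] q [ 0.06  0.59 -0.54  1.61  0.33  1.04 -0.05]
```

View pics/c1.png

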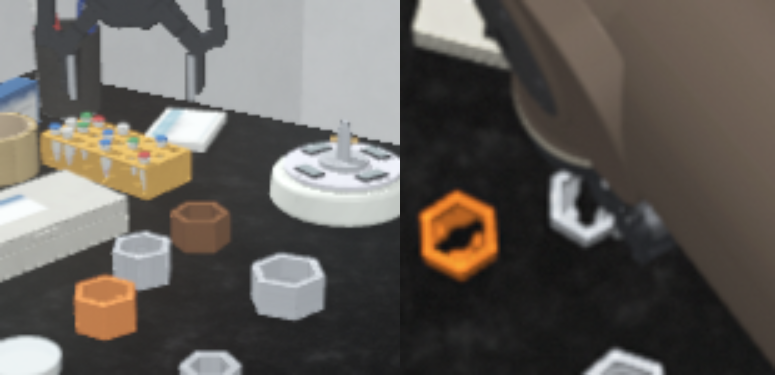

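The scene camera shows the open fingers, at about (258,180) and (307,178), above and behind the nut at (287,249). Nothing is touched. I'll cross-check the nut position from the scene view.

```bash
python3 - <<'E'
from h import *
g=cv2.cvtColor(np.load('scene0.npy'),cv2.COLOR_RGB2GRAY)
c=cv2.resize(g[235:275,265:310],None,fx=8,fy=8,interpolation=cv2.INTER_CUBIC); cv2.imwrite('pics/c2.png',cv2.resize(np.load('scene0.npy')[235:275,265:310,::-1],None,fx=12,fy=12,interpolation=cv2.INTER_CUBIC))
print(proj('scene',[.6215,.1275,.03]),proj('scene',[.6215,.1275,0]))
for a in range(0,360,60): print(a,(proj('scene',[.6215+.0265*np.cos(np.radians(a)),.1275+.0265*np.sin(np.radians(a)),.03])-[265,235])*12)
E
python3 go.py 0.6215 0.1275 0.002 30
```

```text
[285.4171668  246.88449584] [285.82999464 259.58788965]
0 [122.82873923 108.6955927 ]
60 [105.99728475 174.02435872]
120 [230.86615605 209.57067351]
180 [370.25016395 177.36750176]
240 [381.04249615 111.8763011 ]
300 [258.51315776  78.69371771]
pos [0.6215 0.1269 0.1188] head 29.87 clock 2.2 F [ 0.3 -0.4  0.3] gap 0.0853
shift [0.1168 0.0004 0.0006] turn [-0.13 -0.15 -0.08] q [ 0.07  0.59 -0.54  1.61  0.33  1.04 -0.05]
```

View pics/c2.png

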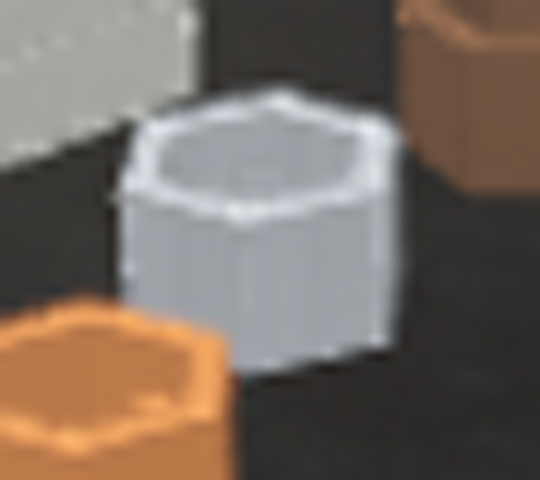

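Observed nut corners sit about 1.4 px right of the prediction, the same shift as for the spindle. That is a common calibration offset of about 2–3 mm between the cameras, so relative positions still hold. I'll descend.

Emit:
step_arm --series '[{"x":0.03,"y":0,"z":0,"rx":0,"ry":0,"rz":0,"claw":0},{"x":0.055,"y":0,"z":0,"rx":0,"ry":0,"rz":0,"claw":0},{"x":0.08,"y":0,"z":0,"rx":0,"ry":0,"rz":0,"claw":0},{"x":0.1,"y":0,"z":0,"rx":0,"ry":0,"rz":0,"claw":0},{"x":0.11,"y":0,"z":0,"rx":0,"ry":0,"rz":0,"claw":0},{"x":0.117,"y":0,"z":0,"rx":0,"ry":0,"rz":0,"claw":0},{"x":0.117,"y":0,"z":0,"rx":0,"ry":0,"rz":0,"claw":0}]'

```text
clock: 2.78
ee_pos: [0.6221, 0.1247, 0.003]
eef_rot: [[-0.001, -0.495, 0.869], [-0.001, 0.869, 0.495], [-1.0, -0.0, -0.001]]
force: [-0.7, 0.3, 0.2]
finger_gap: 0.0855
```

```bash
python3 go.py 0.6215 0.1275 0.002 30
python3 - <<'E'
from h import *
p,d=grab('scene','s2'); 
cv2.imwrite('pics/s2c.png',cv2.resize(p[190:290,225:355,::-1],None,fx=6,fy=6,interpolation=cv2.INTER_CUBIC))
E
```

```text
pos [0.6221 0.1247 0.003 ] head 29.69 clock 2.7833 F [-0.7  0.3  0.2] gap 0.0855
shift [0.001  0.0027 0.0008] turn [-0.31 -0.06  0.01] q [ 0.03  0.71 -0.48  1.7   0.42  0.83 -0.12]
```

View pics/s2c.png

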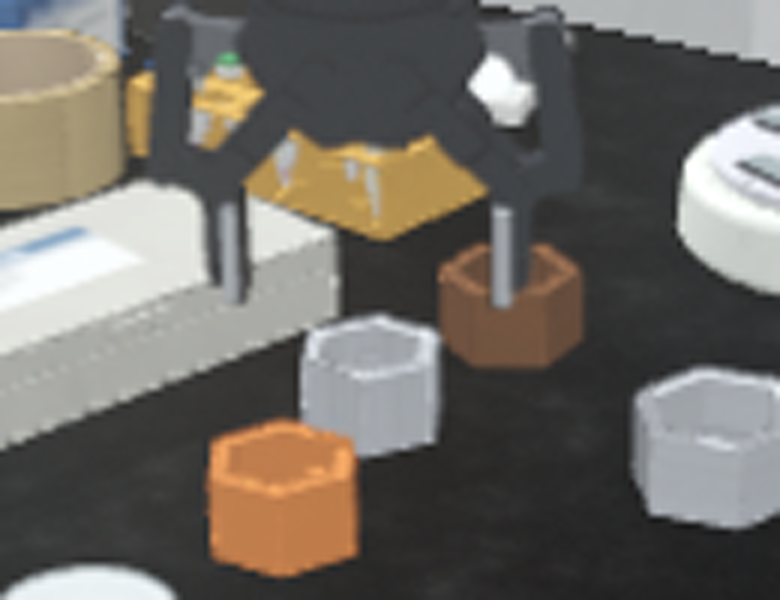

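Run:
```python
from h import *
for s in(1,-1):
  for z in (.0,.016,.05): print(s,z,(proj('scene',[.622+s*.0428*.866,.1265+s*.0428*.5,z])-[225,190])*6)
d=np.load('s2_d.npy')
for x,y in((232,260),(232,290),(503,260),(503,290),(370,400)):
  print((x,y),withdepth('scene',225+x/6,190+y/6,d))
print(manip.get_state()['ee_pos'])
```

```text
1 0.0 [245.44217087 414.49557455]
1 0.016 [243.35392885 374.14952892]
1 0.05 [238.86041736 286.65135026]
-1 0.0 [485.80758293 417.67180082]
-1 0.016 [485.27777327 377.25014188]
-1 0.05 [484.13946637 289.58125597]
(232, 260) [0.65418507 0.15701787 0.06478199]
(232, 290) [0.65553832 0.15618378 0.05280042]
(503, 260) [0.57331973 0.11076462 0.0661377 ]
(503, 290) [0.57288933 0.11161433 0.0552837 ]
(370, 400) [0.60496196 0.14697139 0.01970968]
[0.62271493 0.12523636 0.00398248]
```

```bash
python3 go.py 0.6215 0.1275 0.002 30
python3 - <<'E'
from h import *
d=np.load('s1_d.npy')
for x,y in((72,90),(192,90)): print('s1',withdepth('scene',230+x/2.5,150+y/2.5,d))
p,d=grab('scene','s3'); 
cv2.imwrite('pics/s3c.png',cv2.resize(p[190:290,225:355,::-1],None,fx=6,fy=6,interpolation=cv2.INTER_CUBIC))
print(manip.get_state()['ee_pos'])
E
```

```text
pos [0.6227 0.1252 0.004 ] head 29.7 clock 2.8333 F [-1.4  0.8 -0.3] gap 0.0855
shift [0.002  0.0026 0.0001] turn [-0.3   0.02  0.02] q [ 0.03  0.71 -0.48  1.7   0.42  0.83 -0.12]
s1 [0.65417132 0.1646953  0.16933485]
s1 [0.57358229 0.1160275  0.16957226]
[0.623135   0.1255942  0.00458718]
```

View pics/s3c.png

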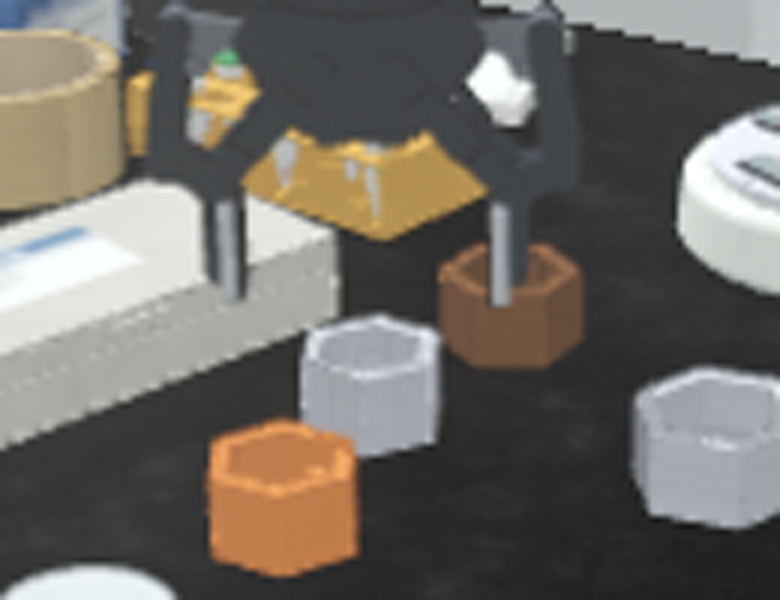

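Checking the fingers against the reported pose. In the images the tips sit near z≈0.05 by depth, while the TCP reads 0.004. I'll test this with a second view before going lower.

Run:
```python
from h import *
p,d=grab('top','t3')
print(manip.get_state()['ee_pos'])
cv2.imwrite('pics/t3c.png',cv2.resize(p[160:240,300:400,::-1],None,fx=7,fy=7,interpolation=cv2.INTER_CUBIC))
for z in(.016,.05):
  for s in(1,-1): print(z,s,(proj('top',[.622+s*.0428*.866,.1265+s*.0428*.5,z])-[300,160])*7)
```

```text
[0.62340714 0.12591692 0.00490383]
0.016 1 [241.5119233  111.39412258]
0.016 -1 [387.28792593 366.71257637]
0.05 1 [242.88164656  86.10465708]
0.05 -1 [392.74481721 348.39586652]
```

View pics/t3c.png

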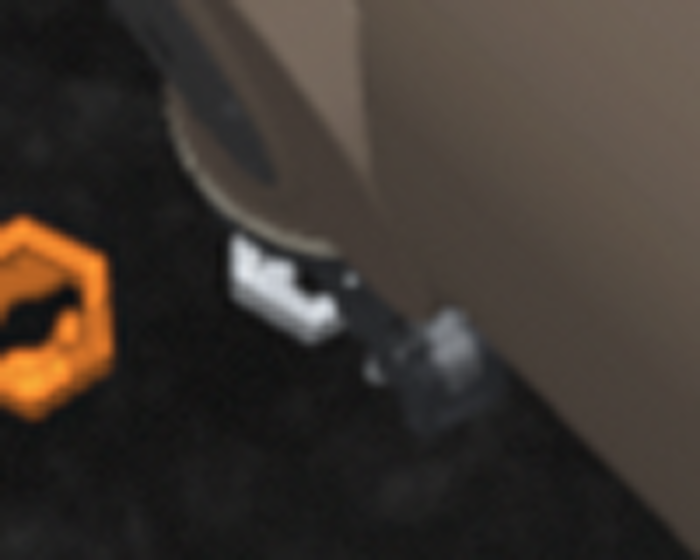

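Run:
```python
from h import *
d=np.load('scene0_d.npy')
for z in(.199,.212,.245):
  for s in(1,-1): print(z,s,proj('scene',[.2424+s*.0428*.388,-.5755-s*.0428*.9216,z]))
p=np.load('scene0.npy')[60:125,520:590]
cv2.imwrite('pics/g0.png',cv2.resize(p[:,:,::-1],None,fx=8,fy=8,interpolation=cv2.INTER_CUBIC))
for u,v in((545,105),(560,105),(553,112),(553,70)): print(withdepth('scene',u,v,d))
```

```text
0.199 1 [539.92805054 125.83013921]
0.199 -1 [547.97928838 132.36391572]
0.212 1 [540.70024877 121.26658243]
0.212 -1 [548.83011283 127.55411258]
0.245 1 [542.66926005 109.54690305]
0.245 -1 [551.00045832 115.19244957]
[ 0.2557466  -0.62235779  0.257023  ]
[ 0.2548776  -1.02289338  0.20379025]
[ 0.22080981 -0.52294955  0.25590961]
[ 0.24022039 -0.54027432  0.35952269]
```

View pics/g0.png

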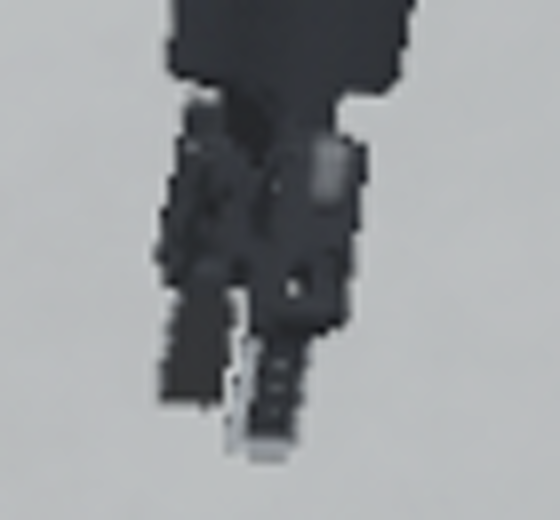

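The start image agrees: the open tips are about 46 mm above the reported TCP, against the 13 mm stated. This is a steady offset of about 33 mm in height, so I'll trust the images and go lower in small steps, watching the force.

Emit:
step_arm --series '[{"x":0.008,"y":0.001,"z":0,"rx":0,"ry":0,"rz":0,"claw":0},{"x":0.016,"y":0.001,"z":0,"rx":0,"ry":0,"rz":0,"claw":0},{"x":0.02,"y":0.001,"z":0,"rx":0,"ry":0,"rz":0,"claw":0},{"x":0.02,"y":0.001,"z":0,"rx":0,"ry":0,"rz":0,"claw":0}]'

```text
clock: 3.27
ee_pos: [0.621, 0.1263, -0.0179]
eef_rot: [[-0.002, -0.496, 0.868], [-0.001, 0.868, 0.496], [-1.0, 0.0, -0.002]]
force: [-0.2, 0.3, -0.5]
finger_gap: 0.085
```

```bash
python3 go.py 0.6215 0.1275 -0.032 30
python3 - <<'E'
from h import *
p,d=grab('scene','s4'); 
cv2.imwrite('pics/s4c.png',cv2.resize(p[190:290,225:355,::-1],None,fx=6,fy=6,interpolation=cv2.INTER_CUBIC))
E
```

```text
pos [ 0.621   0.1263 -0.0179] head 29.75 clock 3.2667 F [-0.2  0.3 -0.5] gap 0.085
shift [0.0141 0.0008 0.001 ] turn [-0.25 -0.11 -0.02] q [ 0.02  0.74 -0.47  1.72  0.44  0.8  -0.13]
```

View pics/s4c.png

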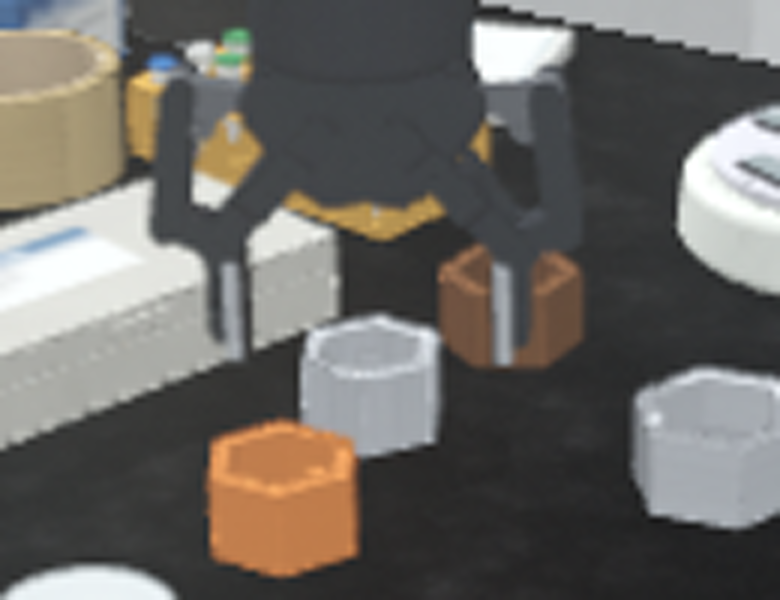

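There is no contact, and the tips at crop (235,360) and (503,365) are symmetric about the nut at x≈370. I'll go down another 12 mm and close.

Emit:
step_arm --series '[{"x":0.006,"y":0.001,"z":0.001,"rx":0,"ry":0,"rz":0,"claw":0},{"x":0.012,"y":0.001,"z":0.001,"rx":0,"ry":0,"rz":0,"claw":0},{"x":0.012,"y":0.001,"z":0.001,"rx":0,"ry":0,"rz":0,"claw":0},{"x":0.012,"y":0.001,"z":0.001,"rx":0,"ry":0,"rz":0,"claw":0.3},{"x":0.012,"y":0.001,"z":0.001,"rx":0,"ry":0,"rz":0,"claw":0.4},{"x":0.012,"y":0.001,"z":0.001,"rx":0,"ry":0,"rz":0,"claw":0.5},{"x":0.012,"y":0.001,"z":0.001,"rx":0,"ry":0,"rz":0,"claw":0.6},{"x":0.012,"y":0.001,"z":0.001,"rx":0,"ry":0,"rz":0,"claw":0.7}]' --force 40

```text
clock: 3.98
ee_pos: [0.6226, 0.1281, -0.0282]
eef_rot: [[0.001, -0.496, 0.868], [0.0, 0.868, 0.496], [-1.0, -0.0, 0.001]]
force: [-0.2, -0.2, 2.0]
finger_gap: 0.0455
```

Emit:
step_arm --series '[{"x":0,"y":0,"z":0,"rx":0,"ry":0,"rz":0,"claw":0.8},{"x":0,"y":0,"z":0,"rx":0,"ry":0,"rz":0,"claw":1},{"x":0,"y":0,"z":0,"rx":0,"ry":0,"rz":0,"claw":1},{"x":0,"y":0,"z":0,"rx":0,"ry":0,"rz":0,"claw":1}]' --force 60

```text
clock: 4.32
ee_pos: [0.6226, 0.1281, -0.0281]
eef_rot: [[0.001, -0.496, 0.868], [0.0, 0.868, 0.496], [-1.0, -0.0, 0.001]]
force: [-0.3, -0.3, 6.4]
finger_gap: 0.0452
```

```bash
python3 go.py 0.6215 0.1275 -0.032 30
python3 - <<'E'
from h import *
p,d=grab('scene','s5'); 
cv2.imwrite('pics/s5c.png',cv2.resize(p[190:290,225:355,::-1],None,fx=6,fy=6,interpolation=cv2.INTER_CUBIC))
E
```

```text
pos [ 0.6226  0.1281 -0.0281] head 29.74 clock 4.3167 F [-0.3 -0.3  6.4] gap 0.0452
shift [ 0.0039 -0.     -0.0013] turn [-0.26  0.04  0.02] q [ 0.01  0.75 -0.46  1.72  0.45  0.78 -0.14]
```

View pics/s5c.png

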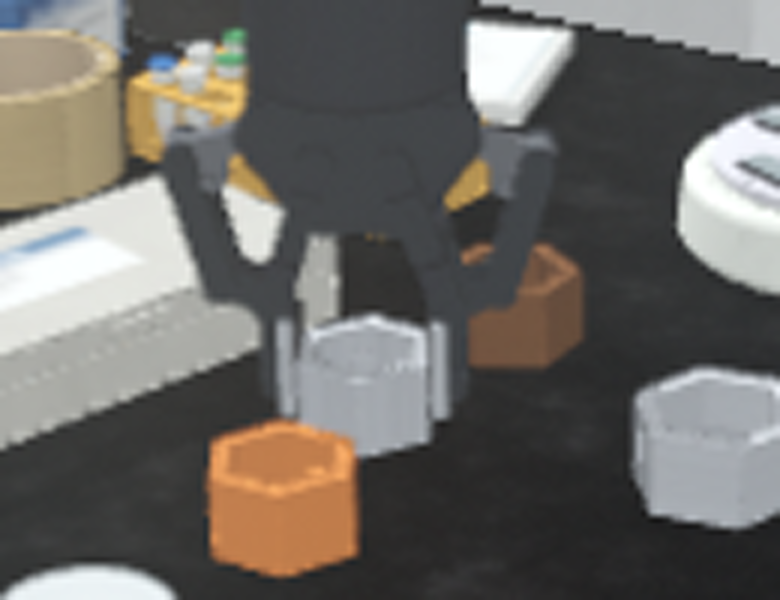

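The nut is gripped at a gap of 45.2 mm, as it should be for the 46 mm flats. Lifting.

Emit:
step_arm --series '[{"x":-0.015,"y":0,"z":0,"rx":0,"ry":0,"rz":0,"claw":1},{"x":-0.04,"y":0,"z":0,"rx":0,"ry":0,"rz":0,"claw":1},{"x":-0.065,"y":0,"z":0,"rx":0,"ry":0,"rz":0,"claw":1},{"x":-0.09,"y":0,"z":0,"rx":0,"ry":0,"rz":0,"claw":1},{"x":-0.115,"y":0,"z":0,"rx":0,"ry":0,"rz":0,"claw":1},{"x":-0.14,"y":0,"z":0,"rx":0,"ry":0,"rz":0,"claw":1},{"x":-0.14,"y":0,"z":0,"rx":0,"ry":0,"rz":0,"claw":1}]'

```text
clock: 4.95
ee_pos: [0.6248, 0.1292, 0.1164]
eef_rot: [[0.007, -0.496, 0.868], [0.002, 0.868, 0.496], [-1.0, -0.002, 0.007]]
force: [0.6, 1.2, -0.8]
finger_gap: 0.0448
```

```bash
python3 go.py 0.5475 -0.1043 0.112 51.3
```

```text
pos [0.6248 0.1292 0.1164] head 29.74 clock 4.95 F [ 0.6  1.2 -0.8] gap 0.0448
shift [ 0.0034 -0.1644 -0.183 ] turn [-21.56   0.37   0.17] q [ 0.06  0.59 -0.54  1.61  0.34  1.03 -0.05]
```

Emit:
step_arm --series '[{"x":0,"y":-0.015,"z":-0.0165,"rx":-2,"ry":0,"rz":0,"claw":1},{"x":0,"y":-0.04,"z":-0.044,"rx":-6,"ry":0,"rz":0,"claw":1},{"x":0,"y":-0.065,"z":-0.0715,"rx":-10,"ry":0,"rz":0,"claw":1},{"x":0,"y":-0.09,"z":-0.099,"rx":-14,"ry":0,"rz":0,"claw":1},{"x":0,"y":-0.115,"z":-0.126,"rx":-18,"ry":0,"rz":0,"claw":1},{"x":0,"y":-0.14,"z":-0.154,"rx":-21.6,"ry":0,"rz":0,"claw":1},{"x":0,"y":-0.1645,"z":-0.1805,"rx":-21.6,"ry":0,"rz":0,"claw":1},{"x":0,"y":-0.1645,"z":-0.1805,"rx":-21.6,"ry":0,"rz":0,"claw":1}]'

```text
clock: 5.62
ee_pos: [0.5437, -0.1141, 0.1097]
eef_rot: [[-0.004, -0.775, 0.632], [-0.005, 0.632, 0.775], [-1.0, 0.0, -0.006]]
force: [-0.8, -0.8, -2.2]
finger_gap: 0.0448
```

Emit:
step_arm --series '[{"x":0,"y":0,"z":0,"rx":0,"ry":0,"rz":0,"claw":1},{"x":0,"y":0,"z":0,"rx":0,"ry":0,"rz":0,"claw":1},{"x":0,"y":0,"z":0,"rx":0,"ry":0,"rz":0,"claw":1},{"x":0,"y":0,"z":0,"rx":0,"ry":0,"rz":0,"claw":1}]'

```text
clock: 5.95
ee_pos: [0.5475, -0.1027, 0.1113]
eef_rot: [[0.0, -0.782, 0.623], [0.001, 0.623, 0.782], [-1.0, 0.0, 0.001]]
force: [-0.1, 0.8, -1.5]
finger_gap: 0.0449
```

```bash
python3 go.py 0.5475 -0.1043 0.112 51.3;  python3 - <<'E'
from h import *
p,d=grab('scene','s6'); q,_=grab('top','t6')
cv2.imwrite('pics/s6c.png',cv2.resize(p[130:245,310:425,::-1],(600,600),interpolation=cv2.INTER_CUBIC))
cv2.imwrite('pics/t6c.png',cv2.resize(q[180:270,410:530,::-1],None,fx=5,fy=5,interpolation=cv2.INTER_CUBIC))
E
```

```text
pos [ 0.5475 -0.1027  0.1113] head 51.48 clock 5.95 F [-0.1  0.8 -1.5] gap 0.0449
shift [-0.0007 -0.001  -0.0013] turn [ 0.18  0.03 -0.02] q [ 0.55  0.5  -0.64  1.81  0.36  0.95  0.65]
```

View pics/s6c.png

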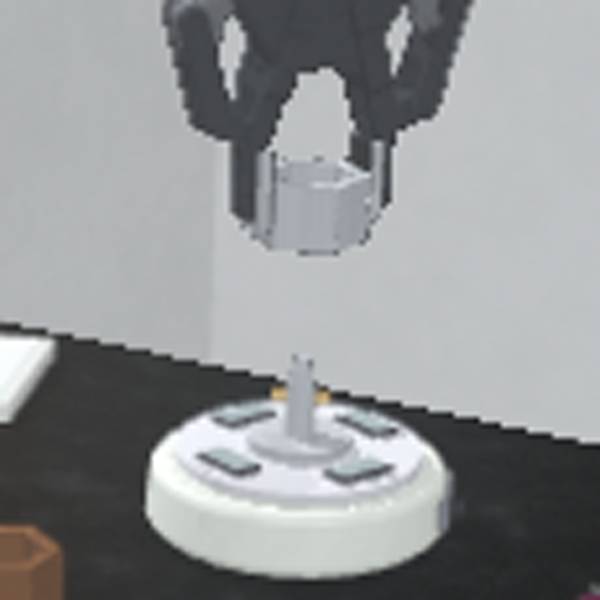

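View pics/t6c.png

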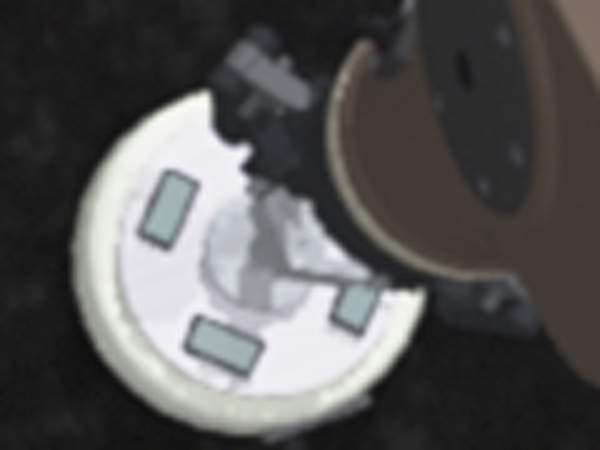

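Run:
```python
from h import *
p=np.load('s6.npy')[:,:,::-1]; d=np.load('s6_d.npy')
u0,v0,f=350,150,12
c=cv2.resize(p[v0:v0+72,u0-15:u0+40],None,fx=f,fy=f,interpolation=cv2.INTER_CUBIC); u0-=15
X,Y=.5475,-.1043
def pt(P): return tuple(np.round(((proj('scene',P)-[u0,v0])+.5)*f).astype(int))
for z,col in((.1394,(0,0,255)),(.1694,(0,255,0))):
  L=[pt([X+.0265*np.cos(np.radians(a+21.5)),Y+.0265*np.sin(np.radians(a+21.5)),z]) for a in range(0,360,60)]
  cv2.polylines(c,[np.array(L)],True,col,1)
for z in(.046,.084): cv2.circle(c,[int(i) for i in pt([X,Y,z])],4,(255,0,255),1)
for s in(1,-1): cv2.circle(c,[int(i) for i in pt([X+s*.013*np.cos(np.radians(21.5)),Y+s*.013*np.sin(np.radians(21.5)),.0635])],3,(0,0,255),1)
c=c[:600]
cv2.imwrite('pics/o6.png',cv2.resize(c,None,fx=1,fy=1)); cv2.imwrite('pics/o6.png',cv2.resize(p[v0:v0+72,u0:u0+55],None,fx=8,fy=8,interpolation=cv2.INTER_CUBIC) if 0 else c)
print(c.shape)
```

```text
(600, 660, 3)
```

View pics/o6.png

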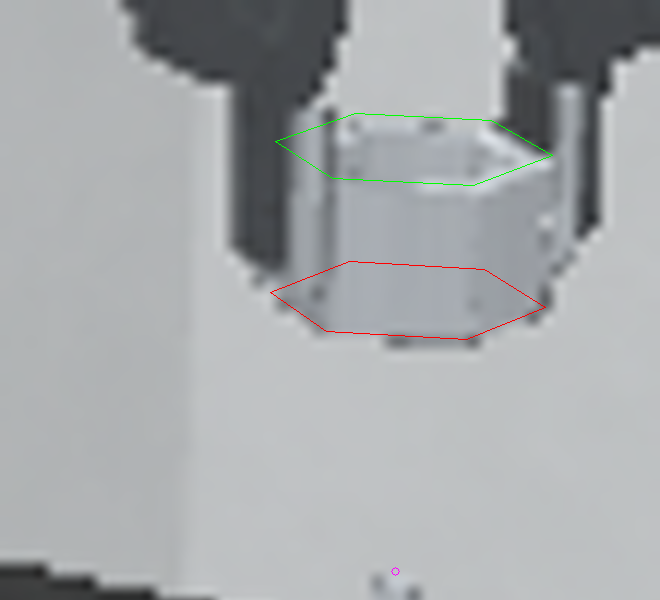

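Run:
```python
from h import *
p=np.load('s6.npy')[:,:,::-1]
u0,v0,f=340,192,12
def run(X,Y):
  c=cv2.resize(p[v0:v0+40,u0:u0+55],None,fx=f,fy=f,interpolation=cv2.INTER_CUBIC)
  pt=lambda P: tuple(int(i) for i in np.round(((proj('scene',P)-[u0,v0])+.5)*f))
  for z,r,col in((.046,.024,(0,0,255)),(.04,.057,(0,200,0)),(.084,.003,(255,0,255)),(.071,.007,(255,0,255))):
    L=[pt([X+r*np.cos(t),Y+r*np.sin(t),z]) for t in np.linspace(0,2*np.pi,60)]
    cv2.polylines(c,[np.array(L)],True,col,1)
  for s in(1,-1): cv2.circle(c,pt([X+s*.013*np.cos(np.radians(21.5)),Y+s*.013*np.sin(np.radians(21.5)),.0635]),3,(0,0,255),1)
  return c
cv2.imwrite('pics/o7.png',run(.5475,-.1043))
q=np.load('top0.npy')[:,:,::-1]
u0,v0,f=425,195,8
c=cv2.resize(q[v0:v0+75,u0:u0+78],None,fx=f,fy=f,interpolation=cv2.INTER_CUBIC)
pt=lambda P: tuple(int(i) for i in np.round(((proj('top',P)-[u0,v0])+.5)*f))
X,Y=.5475,-.1043
for z,r,col in((.046,.024,(0,0,255)),(.04,.057,(0,200,0)),(.084,.003,(255,0,255)),(0,.07,(255,0,0))):
    L=[pt([X+r*np.cos(t),Y+r*np.sin(t),z]) for t in np.linspace(0,2*np.pi,60)]
    cv2.polylines(c,[np.array(L)],True,col,1)
for s in(1,-1): cv2.circle(c,pt([X+s*.013*np.cos(np.radians(21.5)),Y+s*.013*np.sin(np.radians(21.5)),.0665]),3,(0,0,255),1)
cv2.imwrite('pics/o8.png',c)
```

```text
(no output)
```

View pics/o7.png

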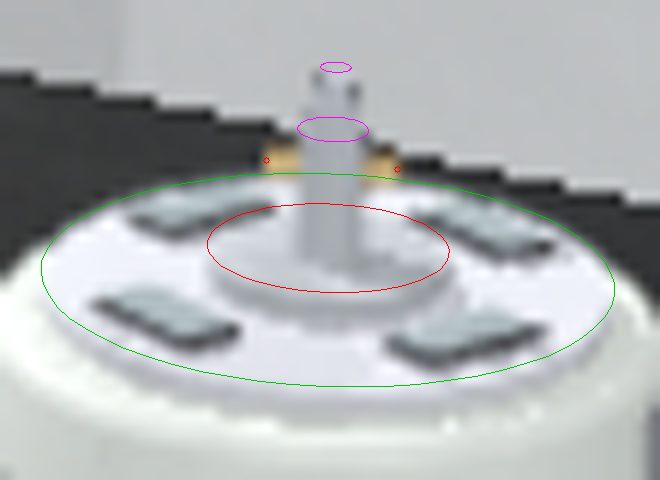

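View pics/o8.png

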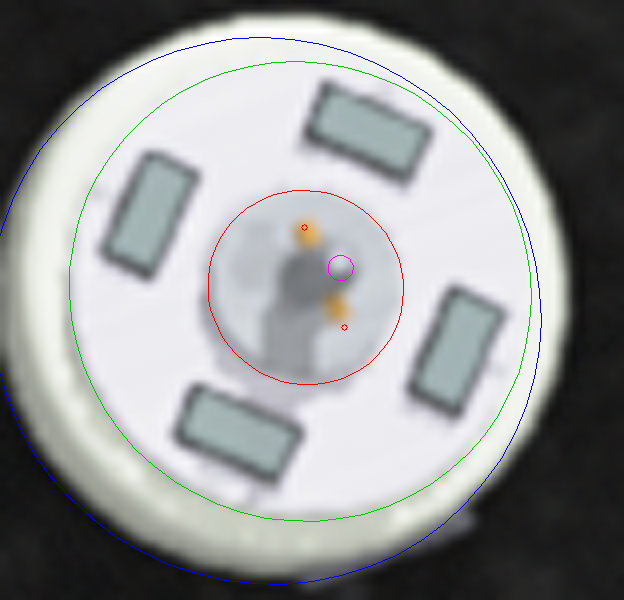

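The overlays at (0.5475, −0.1043) and 21.5° fit the nut and spindle with the same residual of about 0.3 px. The slides' diagonals give 21.6° for the pin. I'll descend to just above the pin and check forces.

Emit:
step_arm --series '[{"x":0.02,"y":0,"z":0,"rx":0,"ry":0,"rz":0,"claw":1},{"x":0.04,"y":0,"z":0,"rx":0,"ry":0,"rz":0,"claw":1},{"x":0.05,"y":0,"z":0,"rx":0,"ry":0,"rz":0,"claw":1},{"x":0.056,"y":0,"z":0,"rx":0,"ry":0,"rz":0,"claw":1},{"x":0.062,"y":0,"z":0,"rx":0,"ry":0,"rz":0,"claw":1},{"x":0.067,"y":0,"z":0,"rx":0,"ry":0,"rz":0,"claw":1},{"x":0.067,"y":0,"z":0,"rx":0,"ry":0,"rz":0,"claw":1}]'

```text
clock: 6.63
ee_pos: [0.547, -0.1043, 0.0439]
eef_rot: [[-0.001, -0.781, 0.625], [0.0, 0.625, 0.781], [-1.0, 0.0, -0.0]]
force: [-0.2, 0.4, -1.2]
finger_gap: 0.0455
```

```bash
python3 go.py 0.5475 -0.1043 0.018 51.5;  python3 - <<'E'
from h import *
p,d=grab('scene','s7')
cv2.imwrite('pics/s7c.png',cv2.resize(p[160:235,325:410,::-1],None,fx=8,fy=8,interpolation=cv2.INTER_CUBIC))
E
```

```text
pos [ 0.547  -0.1043  0.0439] head 51.35 clock 6.6333 F [-0.2  0.4 -1.2] gap 0.0455
shift [ 0.0259 -0.0004  0.0003] turn [-0.15 -0.01 -0.03] q [ 0.52  0.58 -0.6   1.87  0.43  0.82  0.59]
```

View pics/s7c.png

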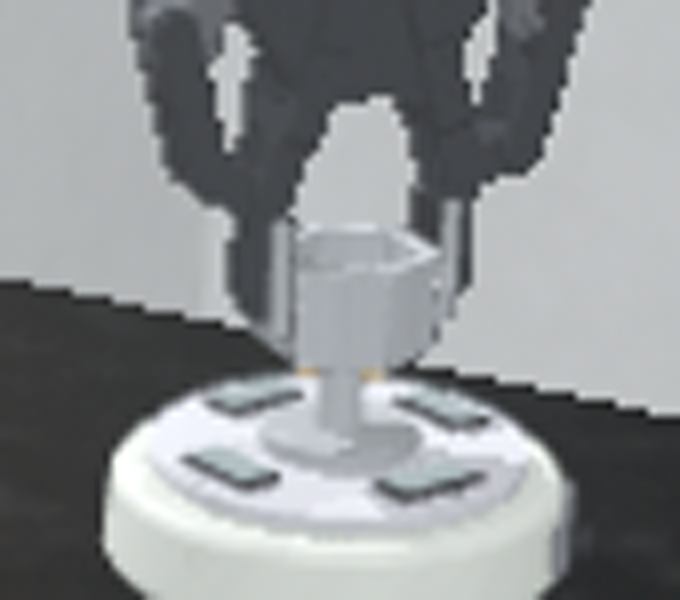

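The spindle is 12 mm into the bore with no side force. Continuing over the pin.

Emit:
step_arm --series '[{"x":0.004,"y":0,"z":0,"rx":0,"ry":0,"rz":0,"claw":1},{"x":0.008,"y":0,"z":0,"rx":0,"ry":0,"rz":0,"claw":1},{"x":0.012,"y":0,"z":0,"rx":0,"ry":0,"rz":0,"claw":1},{"x":0.016,"y":0,"z":0,"rx":0,"ry":0,"rz":0,"claw":1},{"x":0.016,"y":0,"z":0,"rx":0,"ry":0,"rz":0,"claw":1}]'

```text
clock: 7.1
ee_pos: [0.5466, -0.1044, 0.0275]
eef_rot: [[-0.001, -0.781, 0.625], [0.0, 0.625, 0.781], [-1.0, 0.001, -0.001]]
force: [-1.8, 0.5, -1.3]
finger_gap: 0.0452
```

```bash
python3 go.py 0.5475 -0.1043 0.018 51.5
```

```text
pos [ 0.5466 -0.1044  0.0275] head 51.34 clock 7.1 F [-1.8  0.5 -1.3] gap 0.0452
shift [ 0.0095 -0.0006  0.0007] turn [-0.16 -0.04 -0.06] q [ 0.5   0.6  -0.58  1.88  0.45  0.79  0.57]
```

The nut's underside is at about 0.0555, so the pin is inside the slot.

Emit:
step_arm --series '[{"x":0.003,"y":0,"z":0,"rx":0,"ry":0,"rz":0,"claw":1},{"x":0.006,"y":0,"z":0,"rx":0,"ry":0,"rz":0,"claw":1},{"x":0.009,"y":0,"z":0,"rx":0,"ry":0,"rz":0,"claw":1},{"x":0.009,"y":0,"z":0,"rx":0,"ry":0,"rz":0,"claw":1}]'

```text
clock: 7.43
ee_pos: [0.5468, -0.1044, 0.0188]
eef_rot: [[-0.001, -0.781, 0.625], [0.0, 0.625, 0.781], [-1.0, 0.001, -0.0]]
force: [-0.2, -0.6, -1.1]
finger_gap: 0.0449
```

```bash
python3 go.py 0.5475 -0.1043 0.018 51.5
```

```text
pos [ 0.5468 -0.1044  0.0188] head 51.35 clock 7.4333 F [-0.2 -0.6 -1.1] gap 0.0449
shift [ 0.0008 -0.0005  0.0005] turn [-0.15 -0.02 -0.04] q [ 0.5   0.61 -0.57  1.89  0.46  0.77  0.56]
```

Emit:
step_arm --series '[{"x":0.001,"y":0,"z":0,"rx":0,"ry":0,"rz":0,"claw":1},{"x":0.0015,"y":0,"z":0,"rx":0,"ry":0,"rz":0,"claw":1},{"x":0.0015,"y":0,"z":0,"rx":0,"ry":0,"rz":0,"claw":1},{"x":0.0015,"y":0,"z":0,"rx":0,"ry":0,"rz":0,"claw":1}]'

```text
clock: 7.77
ee_pos: [0.5472, -0.1044, 0.018]
eef_rot: [[0.0, -0.781, 0.625], [-0.0, 0.625, 0.781], [-1.0, -0.0, 0.0]]
force: [-0.3, -0.5, -1.3]
finger_gap: 0.0451
```

```bash
python3 go.py 0.5475 -0.1043 0.018 51.5;  python3 - <<'E'
from h import *
p,d=grab('scene','s8')
cv2.imwrite('pics/s8c.png',cv2.resize(p[160:235,325:410,::-1],None,fx=8,fy=8,interpolation=cv2.INTER_CUBIC))
E
```

```text
pos [ 0.5472 -0.1044  0.018 ] head 51.34 clock 7.7667 F [-0.3 -0.5 -1.3] gap 0.0451
shift [-0.     -0.0002  0.0002] turn [-0.16  0.    0.01] q [ 0.5   0.62 -0.57  1.89  0.47  0.77  0.56]
```

View pics/s8c.png

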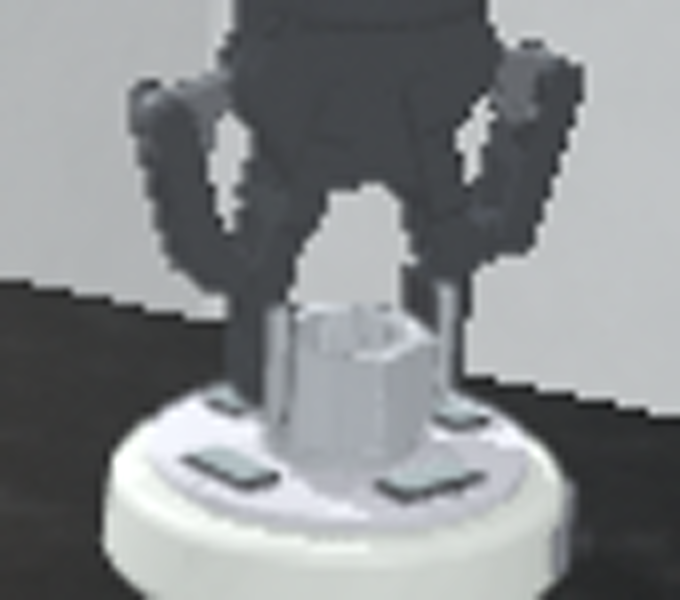

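The nut is over the pin and all but seated. Now I'll turn clockwise seen from above (positive rx), settling another 0.7 mm first.

Emit:
step_arm --series '[{"x":0.0007,"y":0,"z":0,"rx":0,"ry":0,"rz":0,"claw":1},{"x":0.0007,"y":0,"z":0,"rx":3,"ry":0,"rz":0,"claw":1},{"x":0.0007,"y":0,"z":0,"rx":7,"ry":0,"rz":0,"claw":1},{"x":0.0007,"y":0,"z":0,"rx":11,"ry":0,"rz":0,"claw":1},{"x":0.0007,"y":0,"z":0,"rx":15,"ry":0,"rz":0,"claw":1},{"x":0.0007,"y":0,"z":0,"rx":19,"ry":0,"rz":0,"claw":1},{"x":0.0007,"y":0,"z":0,"rx":23,"ry":0,"rz":0,"claw":1},{"x":0.0007,"y":0,"z":0,"rx":25,"ry":0,"rz":0,"claw":1}]'

```text
clock: 8.48
ee_pos: [0.5478, -0.1047, 0.0178]
eef_rot: [[0.001, -0.44, 0.898], [-0.001, 0.898, 0.44], [-1.0, -0.001, 0.001]]
force: [-0.5, -0.8, 4.3]
finger_gap: 0.0453
```

```bash
python3 go.py 0.5475 -0.1043 0.018 -38.5; python3 -c "
from h import *
print(manip.get_state()['ft_torque'])"
```

```text
pos [ 0.5478 -0.1047  0.0178] head 26.11 clock 8.4833 F [-0.5 -0.8  4.3] gap 0.0453
shift [-0.0002  0.0005 -0.0001] turn [6.461e+01 8.000e-02 3.000e-02] q [ 0.42  0.59 -0.46  1.9   0.38  0.74  0.2 ]
[-0.21217523  0.07770538  0.05751807]
```

The nut is seated (Fz rises to 4 N) and turning freely. Continuing.

Emit:
step_arm --series '[{"x":0,"y":0,"z":0,"rx":4,"ry":0,"rz":0,"claw":1},{"x":0,"y":0,"z":0,"rx":8,"ry":0,"rz":0,"claw":1},{"x":0,"y":0,"z":0,"rx":12,"ry":0,"rz":0,"claw":1},{"x":0,"y":0,"z":0,"rx":16,"ry":0,"rz":0,"claw":1},{"x":0,"y":0,"z":0,"rx":20,"ry":0,"rz":0,"claw":1},{"x":0,"y":0,"z":0,"rx":24,"ry":0,"rz":0,"claw":1},{"x":0,"y":0,"z":0,"rx":28,"ry":0,"rz":0,"claw":1},{"x":0,"y":0,"z":0,"rx":32,"ry":0,"rz":0,"claw":1}]'

```text
clock: 9.15
ee_pos: [0.5478, -0.1047, 0.0178]
eef_rot: [[0.001, 0.102, 0.995], [-0.001, 0.995, -0.102], [-1.0, -0.0, 0.001]]
force: [-0.7, -0.8, 2.7]
finger_gap: 0.0448
```

```bash
python3 go.py 0.5475 -0.1043 0.018 -38.5; python3 -c "
from h import *
print(manip.get_state()['ft_torque'])"
```

```text
pos [ 0.5478 -0.1047  0.0178] head -5.86 clock 9.15 F [-0.7 -0.8  2.7] gap 0.0448
shift [-0.0002  0.0004 -0.0003] turn [32.64  0.08  0.  ] q [ 0.32  0.57 -0.31  1.91  0.26  0.71 -0.25]
[-0.24149356  0.16168494  0.02359733]
```

Emit:
step_arm --series '[{"x":0,"y":0,"z":0,"rx":4,"ry":0,"rz":0,"claw":1},{"x":0,"y":0,"z":0,"rx":9,"ry":0,"rz":0,"claw":1},{"x":0,"y":0,"z":0,"rx":14,"ry":0,"rz":0,"claw":1},{"x":0,"y":0,"z":0,"rx":19,"ry":0,"rz":0,"claw":1},{"x":0,"y":0,"z":0,"rx":24,"ry":0,"rz":0,"claw":1},{"x":0,"y":0,"z":0,"rx":28,"ry":0,"rz":0,"claw":1},{"x":0,"y":0,"z":0,"rx":32,"ry":0,"rz":0,"claw":1},{"x":0,"y":0,"z":0,"rx":32,"ry":0,"rz":0,"claw":1}]'

```text
clock: 9.82
ee_pos: [0.5478, -0.1044, 0.0178]
eef_rot: [[0.001, 0.613, 0.79], [-0.0, 0.79, -0.613], [-1.0, 0.0, 0.001]]
force: [0.4, -1.0, 5.1]
finger_gap: 0.0451
```

```bash
python3 go.py 0.5475 -0.1043 0.018 -38.5; python3 -c "
from h import *
print(manip.get_state()['ft_torque'])
p,d=grab('scene','s9')
cv2.imwrite('pics/s9c.png',cv2.resize(p[160:235,325:410,::-1],None,fx=8,fy=8,interpolation=cv2.INTER_CUBIC))"
```

```text
pos [ 0.5478 -0.1044  0.0178] head -37.83 clock 9.8167 F [ 0.4 -1.   5.1] gap 0.0451
shift [-0.0002 -0.0001 -0.0003] turn [ 0.67  0.07 -0.03] q [ 0.21  0.55 -0.16  1.92  0.13  0.69 -0.69]
[-0.04229398  0.19755539 -0.04056088]
```

View pics/s9c.png

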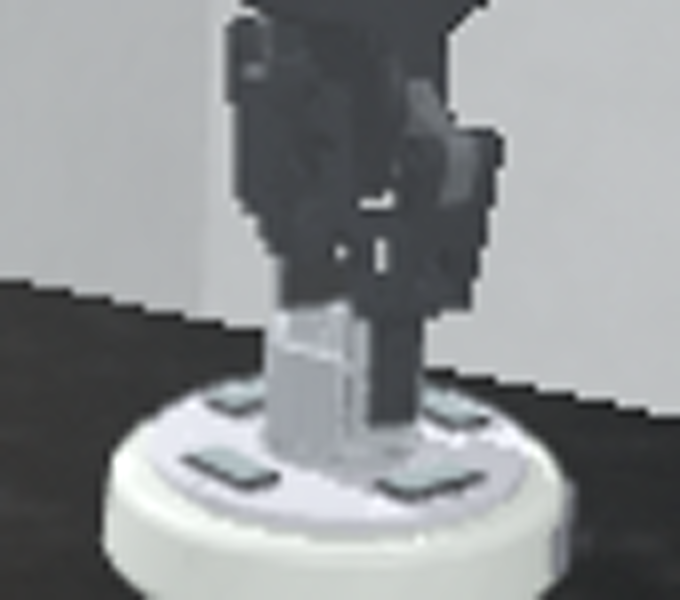

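The nut has turned 89° (heading 51.3° to −37.8°) with hardly any torque and is still seated. I'll release and rise.

Emit:
step_arm --series '[{"x":0,"y":0,"z":0,"rx":0,"ry":0,"rz":0,"claw":0.4},{"x":0,"y":0,"z":0,"rx":0,"ry":0,"rz":0,"claw":0.3},{"x":0,"y":0,"z":0,"rx":0,"ry":0,"rz":0,"claw":0.2},{"x":0,"y":0,"z":0,"rx":0,"ry":0,"rz":0,"claw":0},{"x":0,"y":0,"z":0,"rx":0,"ry":0,"rz":0,"claw":0},{"x":0,"y":0,"z":0,"rx":0,"ry":0,"rz":0,"claw":0}]'

```text
clock: 10.37
ee_pos: [0.5471, -0.1044, 0.0171]
eef_rot: [[-0.0, 0.611, 0.792], [0.0, 0.792, -0.611], [-1.0, -0.0, -0.0]]
force: [0.3, -0.5, -0.3]
finger_gap: 0.0856
```

Emit:
step_arm --series '[{"x":-0.01,"y":0,"z":0,"rx":0,"ry":0,"rz":0,"claw":0},{"x":-0.025,"y":0,"z":0,"rx":0,"ry":0,"rz":0,"claw":0},{"x":-0.05,"y":0,"z":0,"rx":0,"ry":0,"rz":0,"claw":0},{"x":-0.075,"y":0,"z":0,"rx":0,"ry":0,"rz":0,"claw":0},{"x":-0.1,"y":0,"z":0,"rx":0,"ry":0,"rz":0,"claw":0},{"x":-0.125,"y":0,"z":0,"rx":0,"ry":0,"rz":0,"claw":0},{"x":-0.15,"y":0,"z":0,"rx":0,"ry":0,"rz":0,"claw":0},{"x":-0.15,"y":0,"z":0,"rx":0,"ry":0,"rz":0,"claw":0}]'

```text
clock: 11.03
ee_pos: [0.55, -0.1045, 0.173]
eef_rot: [[0.008, 0.611, 0.792], [-0.001, 0.792, -0.611], [-1.0, 0.004, 0.007]]
force: [1.7, 0.7, 0.5]
finger_gap: 0.0853
```

```bash
python3 go.py 0.40 -0.35 0.18 -38
```

```text
pos [ 0.55   -0.1045  0.173 ] head -37.65 clock 11.0333 F [1.7 0.7 0.5] gap 0.0853
shift [-0.008  -0.286   0.0313] turn [ 0.35  0.4  -0.24] q [ 0.23  0.36 -0.19  1.77  0.08  1.02 -0.64]
```

Moving aside so the top camera can see.

Emit:
step_arm --series '[{"x":0,"y":-0.02,"z":0,"rx":0,"ry":0,"rz":0,"claw":0},{"x":0,"y":-0.055,"z":0.005,"rx":0,"ry":0,"rz":0,"claw":0},{"x":0,"y":-0.09,"z":0.01,"rx":0,"ry":0,"rz":0,"claw":0},{"x":0,"y":-0.125,"z":0.015,"rx":0,"ry":0,"rz":0,"claw":0},{"x":0,"y":-0.16,"z":0.02,"rx":0,"ry":0,"rz":0,"claw":0},{"x":0,"y":-0.195,"z":0.025,"rx":0,"ry":0,"rz":0,"claw":0},{"x":0,"y":-0.23,"z":0.03,"rx":0,"ry":0,"rz":0,"claw":0},{"x":0,"y":-0.265,"z":0.03,"rx":0,"ry":0,"rz":0,"claw":0}]'

```text
clock: 11.7
ee_pos: [0.4084, -0.3341, 0.1678]
eef_rot: [[0.001, 0.611, 0.792], [-0.001, 0.792, -0.611], [-1.0, 0.0, 0.001]]
force: [0.8, -0.6, 1.6]
finger_gap: 0.0855
```

Run:
```python
from h import *
p,d=grab('scene','s10'); q,dq=grab('top','t10')
a=cv2.resize(p[170:245,325:410,::-1],(400,353),interpolation=cv2.INTER_CUBIC)
b=cv2.resize(q[212:252,440:485,::-1],(397,353),interpolation=cv2.INTER_CUBIC)
cv2.imwrite('pics/f1.png',np.hstack([a,b]))
```

```text
(no output)
```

View pics/f1.png

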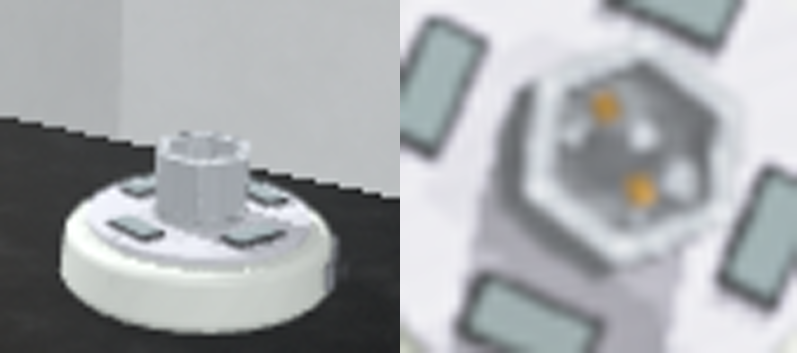

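View pics/t10.png

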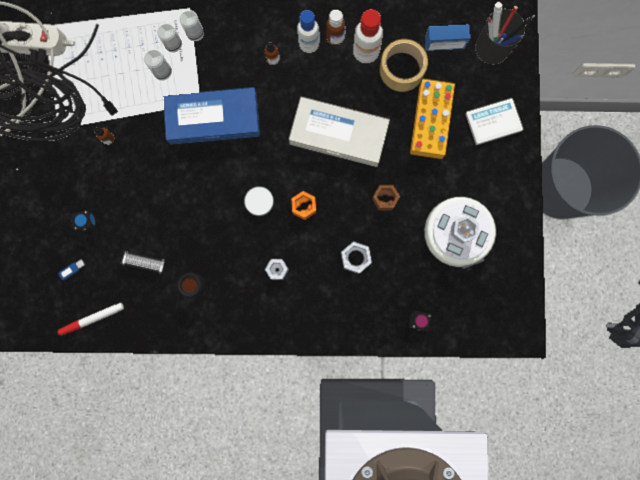

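Pin ends show inside the cup at crop (607,105) and (642,190), above the nut's floor. The other items sit at their original pixels. I'll measure the nut's seating height, angle and the bystanders' shifts.

Run:
```python
from h import *
q=np.load('t10.npy'); d=np.load('t10_d.npy'); p=np.load('scene0.npy');p2=np.load('s10.npy')
# rim height by depth along rim
c=np.array([.5475,-.1043]); z=[]
for a in range(0,360,10):
    P=[c[0]+.022*np.cos(np.radians(a)),c[1]+.022*np.sin(np.radians(a)),.076]
    z.append(withdepth('top',*proj('top',P),d)[2])
print('rim z median',np.median(z),np.percentile(z,[20,80]))
# lower-left silhouette edges in top crop -> flats directions at z=.076: corners by eye
u=lambda x,y:onplane('top',440+(x-400+.5)*45/397-.5,212+(y+.5)*40/353-.5,.076)[:2]
C=np.array([u(*k) for k in((645,48),(735,95),(730,210),(617,262),(530,195),(540,92))]); 
print('centre',C.mean(0).round(4)); v=C-C.mean(0); print('corner angles',np.degrees(np.arctan2(v[:,1],v[:,0])).round(0),np.linalg.norm(v,axis=1).round(4))
# pixel diffs on bystanders (scene & top)
t0=np.load('top0.npy').astype(int)
df=(np.abs(t0-q).max(2)>60).astype(np.uint8)
n,l,st,ce=cv2.connectedComponentsWithStats(df)
print([(tuple(ce[i].round()),int(st[i][4])) for i in range(1,n) if st[i][4]>6])
print(manip.get_state()['clock'],manip.get_state()['force'])
```

```text
rim z median 0.07723455451216843 [0.075483   0.07837453]
centre [ 0.5473 -0.104 ]
corner angles [  -7.  -61. -121.  171.  114.   58.] [0.0226 0.0255 0.0245 0.0247 0.0246 0.0236]
[((np.float64(344.0), np.float64(194.0)), 441), ((np.float64(470.0), np.float64(225.0)), 78), ((np.float64(454.0), np.float64(231.0)), 40), ((np.float64(469.0), np.float64(235.0)), 7), ((np.float64(465.0), np.float64(252.0)), 94), ((np.float64(452.0), np.float64(255.0)), 7), ((np.float64(626.0), np.float64(330.0)), 907)]
11.8 [ 0.2886221  -0.2525401   0.23777374]
```

The rim is at 0.077 (0.076 expected). The nut is centred on the spindle, and its corners at −8° modulo 60 match a slot at −68°, which is 89° from the pin. Nothing else moved, so I'll hand in.

```bash
python3 -c "
from workcell import manip
print(manip.hand_in())"
```

```text
the job is handed in; nothing more can be done
None
```

I put the slotted 46 mm nut over the spindle with its slot in line with the pin and seated it on the hub. I then turned it about 89° clockwise, let go, moved the arm clear and handed in at about 11.8 s.

**Last checks**
- **Seating:** the nut's rim is at 77 mm, against 76 mm expected. Its centre is within about 1 mm of the spindle, and the pin ends are visible inside the cup, above the floor.
- **Lock:** the corner angles in the top image match the slot being 89° from the pin. Corners repeat every 60°, so the image alone does not prove the quarter turn; the tool's own turn does. I did not try lifting the nut to test the lock.
- **Other items:** comparing top images from before and after showed changes only where the nut was, at the spinner and at the arm. The other two nuts and the bystanders did not move.
- **Forces:** the readings I took stayed under about 7 N.

**What disagreed**
- **Tool height:** the fingertips were about 33 mm higher than the reported tool position implied. I used the camera images for the grasp height, with small steps and force checks.
- **Cameras:** the two cameras differed by about 2–3 mm. The shift was the same for the nut and the spindle, so it did not affect the fit.

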